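Stir the scent beads, then dock the mixing wand and hold it pressed home

ROBOT

A 6-joint arm with a two-finger parallel gripper is mounted at the origin on the work surface. World frame = base frame: x ahead of the robot, y to its left, z up, the work surface at z = 0. Lengths are in m, angles in rad, forces in N, time in s.
With the tool pointing down it reaches from about 0.375 to 0.925 m from the base axis. Payload 5.7 kg.
Tool frame: the origin (TCP) lies between the finger pads; the fingertips stand ctrl.tip_extent ahead of it and the grasp point (between the pads) lies 5 mm behind it (ctrl.tip_extent is the distance from the TCP to the fingertips, in m); z points along the fingers, y is the direction in which the jaws open and shut (so a half turn about z gives the same grasp; the last joint's range is limited). The gripper opens to 85 mm and grips with 20 to 120 N. Pads are 22 mm wide; open, the fingers measure 114 mm over their backs; the gripper's body (76 mm by 85 mm) begins 54 mm behind the grasp point. The pads swing forward as they close: fully open they stand 13 mm farther back than shut.
Start: joints at [-0.115, 0.359, 1.51, -0, 1.272, -0.115], TCP at [0.6, -0, 0.245] pointing down, gripper open.
Joint ranges: [-2.97, 2.97], [-1.01, 2.36], [0.21, 2.38], [-0.96, 4.11], [0.2, 2.71], [-2.98, 2.98]. Speed limits (rad/s): [2.39, 2.39, 3.14, 3.14, 3.14, 3.14].

INTERFACE

Orientations are given as a rotation vector (axis times angle).
In Python, from cell import ctrl gives the robot as it stands.
- The arm moves only by the tool jog_arm, never from a script. Its argument "motion" is a list of rows, each a list of 3 entries, a list of its own where there are three numbers: the gripper's target within -1 to 1 (fully open at 1, half-way at 0, shut at -1), then the shift along the tool's x, y, z in mm, then the turn about the tool's z in rad. A call has 1 to 5 rows; each row shifts and turns the commanded pose from where the row before left it, along the tool's axes as they then stand; what a row does not reach is not made up. A row lasts 1/12 s, in which the tool goes at most 41.7 mm and 7.16 degrees, less where a joint would pass 70% of its speed; a pose out of reach is approached as far as the arm can. A call with a gripper value outside its range is refused whole. The fingers move at their own pace and stop on an object; "grip_force" is the grip in N (left out, the last holds). Time passes only in rows, so rows that do not move let the fingers close. It gives the time, the measured TCP pose, the force and the opening at its end, in the units of the state.
- ctrl.get_state(): the state, without advancing time (a new reading comes with each control period).
- ctrl.read_camera(name): name is "scene" or "side" or "wrist"; returns the picture (480x640x3 uint8, red, green, blue); there is no depth.
- ctrl.calibration(name): a dict with "fx", "fy", "cx", "cy" (pixels), "dist" ([k1, k2, p1, p2, k3] as OpenCV has them; the pictures are not rectified), "pose" (4x4, takes a point from camera to world coordinates). Camera axes: x right, y up, looking along -z (the intrinsics and any distortion apply to the point x, -y, -z); pixel columns grow to the right and rows downward; lengths in m; the calibration is good to about 2 mm. A picture is of the moment at which its call begins: read the wrist's pose just before it. calibration takes no time and is no camera call; for the wrist camera it gives the pose at the moment of the call.
- ctrl.hand_in(): hands the job in, once; it reports no verdict.
The state is a dict: "clock": time; "q": joint angles; "dq": joint speeds; "joint_efforts": joint torques, N m; "ee_pos": TCP position; "ee_rot": TCP orientation; "ft_force": force on the tool from outside, world axes, zero at the start; "moment": the same for the moment, N m; "width": finger opening in m.
Only numpy, scipy, OpenCV 4.12 (cv2) and the standard library are available. Lean on these libraries where they do the work, as an engineer would, in place of code of your own. Each camera call takes 0.05 s, during which the arm holds its last target.

TASK

Take the mixing wand from its stand by the handle, put its cross-shaped head down into the middle of the bowl and stir the beads with it, close to the bottom and well off the middle: go to the side farthest from the robot, then anticlockwise as seen from above for one full turn or a little more, keeping all the beads in the bowl. Then turn the wand until the fins of its head mesh with the cross-shaped socket of the charging dock, and slide it fully home, against the sprung contact, until its collar is flush on the dock. Finish still gripping the handle and pressing the wand down, as the contact springs back otherwise; do not knock over or push away the other things on the ledge.

Things in the scene. Friction and masses are not known exactly. Their poses are not given: they have to be found in the camera images.
- wand_grip (a point): centre of the square white handle (24 x 24 mm, 60 mm tall) of the mixing wand, where to grip it; 120 mm above the wand's foot, 30 mm below its top. The wand (about 120 g, 150 mm tall) starts upright in the stand; its z axis points up along it. The handle's faces and the fins of the head are square to the wand's x and y axes
- wand_foot (a point): centre of the underside of the wand's spline head, its lowest point; same axes as the wand. Head: grey cross of two fins along x and y, each 28 mm long, 8 mm thick, 30 mm tall, with tapered feet; it looks the same after each quarter turn
- wand_collar (a point): centre of the underside of the wand's steel collar disc (38 mm across, 4 mm thick), on top of the fins, 30 mm above the foot. Above it a steel stem 14 mm thick runs up to the handle
- stand: fixed low square white ceramic stand that holds the wand at the start: 70 x 70 mm, 35 mm high, round hole 35 mm wide, its floor 7 mm above the ledge. Origin: centre of its underside
- bowl: fixed white ceramic bowl with five beads: nearly straight wall, inner floor 6 mm above the ledge, inside radius about 49 mm, outside 112 mm across, rim 45 mm above the ledge. Origin: centre of its underside. x points away from the robot (the far side), y to the robot's left. The beads start spread along the wall, leaving the middle free for the wand's head
- bead0_center (a point): centre of one of five wooden beads, 18 mm across, loose in the bowl
- bead1_center (a point): centre of one of five wooden beads, 18 mm across, loose in the bowl
- bead2_center (a point): centre of one of five wooden beads, 18 mm across, loose in the bowl
- bead3_center (a point): centre of one of five wooden beads, 18 mm across, loose in the bowl
- bead4_center (a point): centre of one of five wooden beads, 18 mm across, loose in the bowl
- dock: fixed charging dock: white square block 64 x 64 mm, 45 mm high. Origin: centre of its underside. In its top a cross-shaped socket: slots 31 mm long, 11 mm wide (1.5 mm room all round the fins), along the dock's x and y axes, square to its sides, down to 10 mm above the ledge. With the wand's collar flat on the dock's top the wand's foot is 15 mm above the ledge
- contact_pad (a joint): how far the sprung brass pad (10 mm across, in the middle of the dock's socket, its top at first 20 mm above the ledge) is pushed down, in m: 0 = up, 0.005 with the wand fully home. It needs 4 N to begin to move and 8 N at 0.005, so the wand's own weight does not move it
- soap_dish: white ceramic soap dish 85 x 120 x 22 mm with a bar of soap; a bystander. Origin: centre of its underside
- perfume: amber glass perfume bottle with a round stopper, 36 x 52 mm, 103 mm tall; a bystander. Origin: centre of its underside
- tweezers: brushed steel tweezers, 100 mm long, lying flat; a bystander. Origin: centre of its underside
- floss_case: closed flat plastic floss case 44 x 48 x 21 mm; a bystander. Origin: centre of its underside
- cream_jar: white cream jar with metal lid, 44 mm across, 42 mm tall; a bystander. Origin: centre of its underside
- tumbler: white ceramic tumbler, 72 mm across, 92 mm tall; a bystander. Origin: centre of its underside
- nail_brush: wooden nail brush 85 x 36 x 28 mm, lying; a bystander. Origin: centre of its underside
There are look-alikes about, which are no part of the job. Leave any blue look-alike of the part that bears wand_grip alone.

How it is judged:
By the outcome, as a careful person would: the job done as asked, in the order asked, and still so for the second after the job is handed in, while the arm keeps its last pose, push and grip.
It also fails if it takes over 64 s, if anything falls off the work surface, if the arm or the gripper's body presses on something with over 40 N, if the wrist force passes 120 N, or if a joint passes its speed limit or range.

## Working session

There is one attempt and no reset: what is moved stays moved. The work goes in short steps, Python scripts to look and compute and a tool call to move; the robot and the scene stay as the last step left them, time stands still between calls to the robot, and variables do not carry over. Pictures are saved under pics/ and viewed, and the job is handed in when it is done.

Besides the shell and the picture viewer there is one more tool, called after "Call:" as name(argument=value, ...), one argument or row to a line, values as JSON. jog_arm: Moves the arm, as the interface text tells. Its arguments: {"type":"object","properties":{"motion":{"type":"array"},"grip_force":{"type":"number"}},"required":["motion"]}

```bash
ls; mkdir -p pics; cat > h.py <<'E'
import numpy as np,cv2
from cell import ctrl
def snap(n,f):
    im=ctrl.read_camera(n); cv2.imwrite('pics/'+f,im[:,:,::-1]); return im
E
python3 - <<'E'
from h import *
s=ctrl.get_state();print(s['clock'],s['ee_pos'],s['ee_rot'],s['width'],ctrl.tip_extent)
import json
for n in['scene','side','wrist']:
    c=ctrl.calibration(n);print(n,{k:np.round(v,4).tolist() for k,v in c.items()}); np.save('cal_%s0.npy'%n,c,allow_pickle=True)
    snap(n,n+'0.png')
E
```

```text
pics
0.0 [5.99326056e-01 7.05847536e-05 2.44441749e-01] [-2.22037664e+00 -2.22041113e+00  1.86543577e-03] 0.08530319737954761 0.014
scene {'fx': 544.7264, 'fy': 544.7264, 'cx': 327.3889, 'cy': 237.7281, 'dist': [0.0108, 0.0, 0.0, 0.0, 0.0], 'pose': [[-0.1372, -0.8354, 0.5322, 1.3311], [0.9905, -0.1176, 0.0708, 0.106], [0.0035, 0.5369, 0.8437, 1.2551], [0.0, 0.0, 0.0, 1.0]]}
side {'fx': 518.1556, 'fy': 518.1556, 'cx': 316.8533, 'cy': 242.1661, 'dist': [0.0007, 0.0, 0.0, 0.0, 0.0], 'pose': [[-0.9547, 0.2132, -0.2073, 0.3249], [-0.2969, -0.6404, 0.7083, 0.8409], [0.0183, 0.7378, 0.6748, 0.9008], [0.0, 0.0, 0.0, 1.0]]}
wrist {'fx': 332.6248, 'fy': 332.6248, 'cx': 318.9476, 'cy': 241.1782, 'dist': [-0.0609, 0.0, 0.0, 0.0, 0.0], 'pose': [[1.0, -0.0003, 0.0005, 0.5989], [0.0002, 0.9624, 0.2717, 0.0682], [-0.0006, -0.2717, 0.9624, 0.374], [0.0, 0.0, 0.0, 1.0]]}
```

View pics/scene0.png

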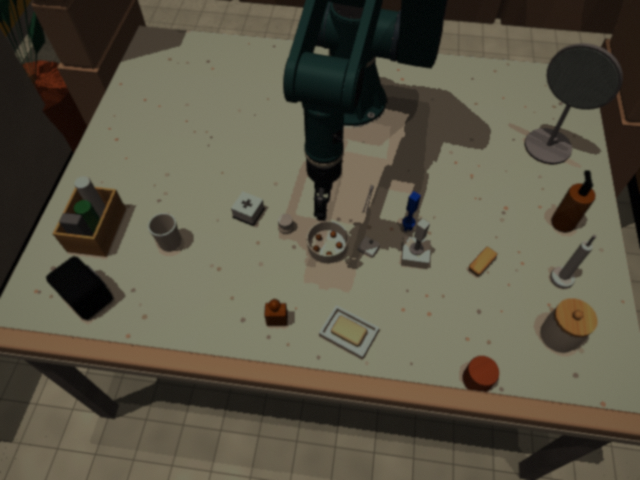

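View pics/side0.png

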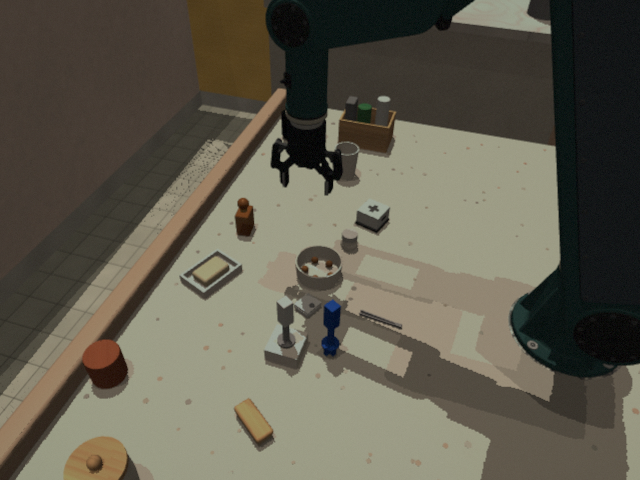

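View pics/wrist0.png

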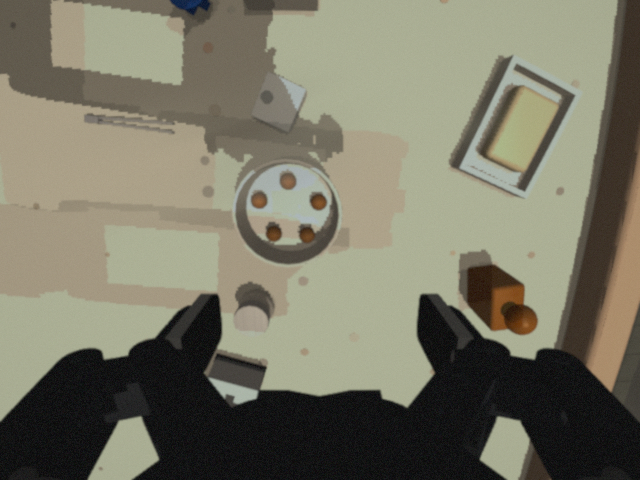

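```bash
cat >> h.py <<'E'
def cal(n,f=None):
    return np.load(f,allow_pickle=True).item() if f else ctrl.calibration(n)
def K(c): return np.array([[c['fx'],0,c['cx']],[0,c['fy'],c['cy']],[0,0,1.]])
def ray(c,uv):
    p=cv2.undistortPoints(np.array([[uv]],float),K(c),np.array(c['dist'],float))[0,0]
    P=np.array(c['pose']); d=P[:3,:3]@np.array([p[0],-p[1],-1.]); return P[:3,3],d/np.linalg.norm(d)
def onz(c,uv,z):
    o,d=ray(c,uv); return o+d*(z-o[2])/d[2]
def tri(*obs):
    A=np.zeros((3,3));b=np.zeros(3);L=[]
    for c,uv in obs:
        o,d=ray(c,uv);M=np.eye(3)-np.outer(d,d);A+=M;b+=M@o;L.append((o,d))
    x=np.linalg.solve(A,b); return x,[float(np.linalg.norm((np.eye(3)-np.outer(d,d))@(x-o))) for o,d in L]
def proj(c,X):
    P=np.linalg.inv(np.array(c['pose'])); R=np.diag([1,-1,-1.])@P[:3,:3]; t=np.diag([1,-1,-1.])@P[:3,3]
    return cv2.projectPoints(np.atleast_2d(np.array(X,float)),cv2.Rodrigues(R)[0],t,K(c),np.array(c['dist'],float))[0][:,0]
def crop(src,dst,x0,y0,w,h,s):
    im=cv2.imread('pics/'+src)[y0:y0+h,x0:x0+w]; im=cv2.resize(im,None,fx=s,fy=s,interpolation=cv2.INTER_CUBIC)
    im=cv2.convertScaleAbs(im,alpha=1.3,beta=20); cv2.imwrite('pics/'+dst,im)
E
python3 - <<'E'
from h import *
crop('scene0.png','sc1.png',220,170,230,110,3.4)
crop('side0.png','si1.png',240,190,160,180,3.3)
E
```

```text
(no output)
```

View pics/sc1.png

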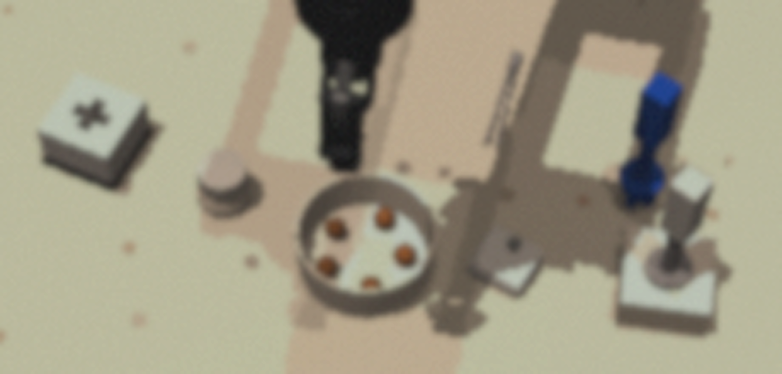

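View pics/si1.png

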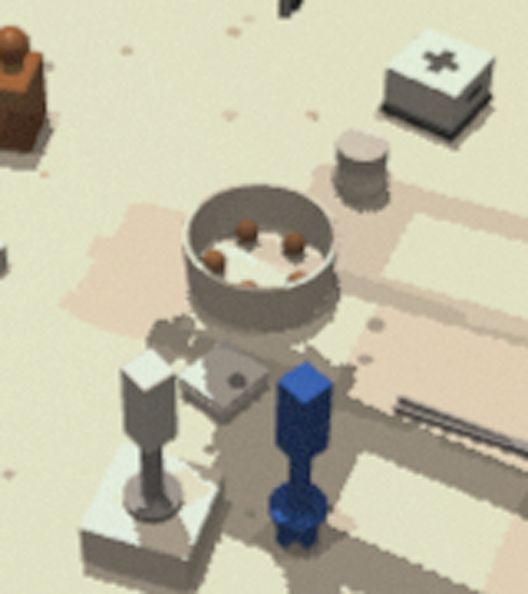

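```bash
python3 - <<'E'
from h import *
a=cal('scene','cal_scene0.npy');b=cal('side','cal_side0.npy')
w=cal('wrist','cal_wrist0.npy')
def f(n,o,s):
    return 
S=lambda x,y:(220+x/3.4,170+y/3.4)
D=lambda x,y:(240+x/3.3,190+y/3.3)
for n,u,v in[('top',S(691,184),D(149,369)),('dock',S(92,115),D(440,62)),('bowl',S(368,240),D(259.5,238)),('blue',S(662,90),D(304,383)),('collar',S(669,266),D(152,497))]:
    print(n,tri((a,u),(b,v)))
for n,z in[('top',.157),('dock',.045),('bowl',.045)]:
    pass
print('dock corners', [onz(b,D(*p),.045)[:2].round(4) for p in [(434,32),(495,62),(448,102),(386,70)]])
print('dock corners', [onz(a,S(*p),.045)[:2].round(4) for p in [(80,74),(147,105),(96,160),(40,130)]])
print('stand corners', [onz(a,S(*p),.035)[:2].round(4) for p in [(630,240),(716,248),(714,315),(619,307)]])
print('handle corners', [onz(b,D(*p),.157)[:2].round(4) for p in [(150,348),(176,368),(148,388),(121,368)]])
print('handle corners', [onz(a,S(*p),.157)[:2].round(4) for p in [(679,166),(711,180),(704,203),(671,190)]])
# bowl rim in wrist
for z in (.045,): print('bowl wrist',onz(w,(288,212),z))
for p in [(288,180),(259,200),(319,201),(274,233),(307,234)]: print('bead',onz(w,p,.015)[:2].round(4))
E
```

```text
top (array([0.56290825, 0.237971  , 0.1538261 ]), [0.002349017530542261, 0.002349017530542225])
dock (array([ 0.48624698, -0.23019952,  0.04273617]), [0.0015937270141411293, 0.001593727014141051])
bowl (array([0.56757172, 0.0044749 , 0.03719523]), [0.004252878466281257, 0.004252878466281337])
blue (array([0.47658344, 0.21406199, 0.14681063]), [0.0019094785093531298, 0.001909478509353079])
collar (array([0.56191235, 0.23956784, 0.0373021 ]), [0.0008559797013146246, 0.0008559797013145302])
dock corners [array([ 0.4983, -0.2661]), array([ 0.4431, -0.2435]), array([ 0.4681, -0.1827]), array([ 0.5237, -0.2057])]
dock corners [array([ 0.4503, -0.2471]), array([ 0.4734, -0.1866]), array([ 0.5321, -0.2158]), array([ 0.5098, -0.2665])]
stand corners [array([0.5416, 0.2091]), array([0.5397, 0.2757]), array([0.6001, 0.2764]), array([0.6031, 0.2045])]
handle corners [array([0.5656, 0.223 ]), array([0.5463, 0.2327]), array([0.5564, 0.2517]), array([0.5761, 0.2425])]
handle corners [array([0.5527, 0.2299]), array([0.5617, 0.2531]), array([0.5822, 0.2489]), array([0.5743, 0.2252])]
bowl wrist [0.5676554  0.00581337 0.045     ]
bead [0.5656 0.0348]
bead [0.5336 0.0134]
bead [0.5988 0.0122]
bead [ 0.5486 -0.0236]
bead [ 0.5854 -0.0248]
```

Call:
jog_arm(
  motion=[
    [1, [40, -6, 0], 0],
    [1, [40, -6, 0], 0],
    [1, [40, -6, 0], 0],
    [1, [40, -6, 0], 0],
    [1, [20, -6, 0], 0.1],
  ],
)

```text
clock: 0.57
ee_pos: [0.5691, 0.184, 0.245]
ee_rot: [-2.326, -2.109, -0.001]
ft_force: [-0.1, 0.5, 0.2]
width: 0.0855
```

Call:
jog_arm(
  motion=[
    [1, [0, 0, 0], 0.12],
    [1, [0, 0, 0], 0.12],
    [1, [0, 0, 0], 0.1],
    [1, [0, 0, 0], 0],
    [1, [0, 0, 0], 0],
  ],
)

```text
clock: 0.98
ee_pos: [0.5698, 0.18, 0.245]
ee_rot: [-2.65, -1.687, 0.001]
ft_force: [0.2, 0.4, 0.2]
width: 0.0854
```

```bash
python3 - <<'E'
from h import *
s=ctrl.get_state();print(s['clock'],s['ee_pos'],s['ee_rot'],s['q'])
np.save('cal_w1.npy',cal('wrist'),allow_pickle=True)
snap('wrist','w1.png')
E
```

```text
0.9833 [0.56976534 0.17999828 0.24502962] [-2.64981689e+00 -1.68716761e+00  8.68512798e-04] [1.90412833e-01 3.55758723e-01 1.51576878e+00 2.56782147e-05
 1.27066947e+00 6.27248695e-01]
```

View pics/w1.png

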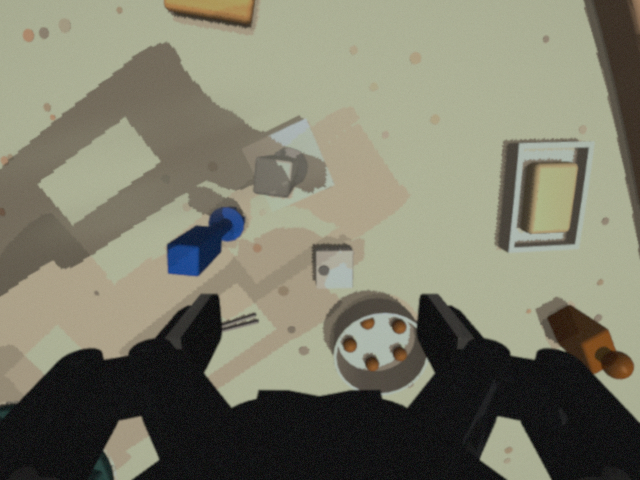

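```bash
python3 - <<'E'
from h import *
crop('w1.png','w1c.png',230,110,120,110,5)
E
```

```text
(no output)
```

View pics/w1c.png

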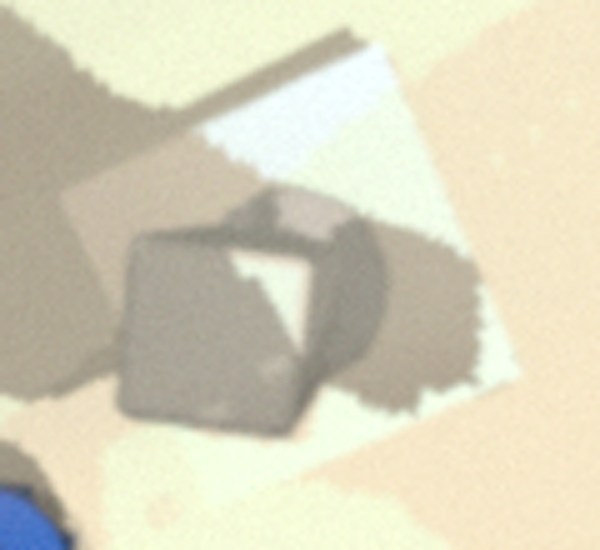

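```bash
python3 - <<'E'
from h import *
w=cal('','cal_w1.npy')
P=[onz(w,(230+x/5,110+y/5),.157)[:2] for x,y in[(135,240),(312,257),(292,433),(120,412)]]
P=np.array(P);print(P.round(4),P.mean(0))
for i in range(4):
    d=P[(i+1)%4]-P[i];print(np.linalg.norm(d),np.degrees(np.arctan2(d[1],d[0])))
a=cal('scene','cal_scene0.npy');b=cal('side','cal_side0.npy')
c=(230+215/5,110+335/5)
print(tri((a,(423.2,224.1)),(b,(285.2,301.8)),(w,c)))
# blue top
print(tri((b,(332.1,306)),(a,(414.7,196.5)),(w,(184,262))))
# bowl rim & beads
R=cv2.Rodrigues(ctrl.get_state()['ee_rot'])[0];print(R.round(3))
E
```

```text
[[0.5599 0.2528]
 [0.5794 0.2412]
 [0.5671 0.2221]
 [0.5479 0.2341]] [0.5635888  0.23754908]
0.022675258201676277 -30.620775235554298
0.02277130552510708 -122.77303419025425
0.022655917723692628 147.84901171920592
0.02216569759138035 57.23906190549523
(array([0.56298622, 0.23777323, 0.15375602]), [0.002331693470090661, 0.0023847424769049288, 0.0002561705370167066])
(array([0.47630538, 0.21289775, 0.14696398]), [0.0009724881120282665, 0.003027771088581507, 0.002155063729627988])
[[ 0.423  0.906 -0.   ]
 [ 0.906 -0.423 -0.   ]
 [-0.    -0.    -1.   ]]
```

Call:
jog_arm(
  motion=[
    [1, [25, -15, 0], 0],
    [1, [24, -15, 0], 0],
    [1, [0, 0, 0], 0.06],
    [1, [0, 0, 0], 0.06],
    [1, [0, 0, 0], 0],
  ],
)

```text
clock: 1.45
ee_pos: [0.5636, 0.2374, 0.2451]
ee_rot: [-2.748, -1.522, 0.001]
ft_force: [-0.7, 0.4, 0.6]
width: 0.0853
```

```bash
python3 - <<'E'
from h import *
s=ctrl.get_state();print(s['clock'],s['ee_pos'],s['ee_rot'],s['dq'].round(3))
np.save('cal_w2.npy',cal('wrist'),allow_pickle=True)
snap('wrist','w2.png')
crop('w2.png','w2c.png',220,160,200,150,4)
E
```

```text
1.45 [0.56358876 0.23740198 0.24513415] [-2.74812459e+00 -1.52208948e+00  5.39900155e-04] [-0.012 -0.003  0.003  0.    -0.002 -0.094]
```

View pics/w2c.png

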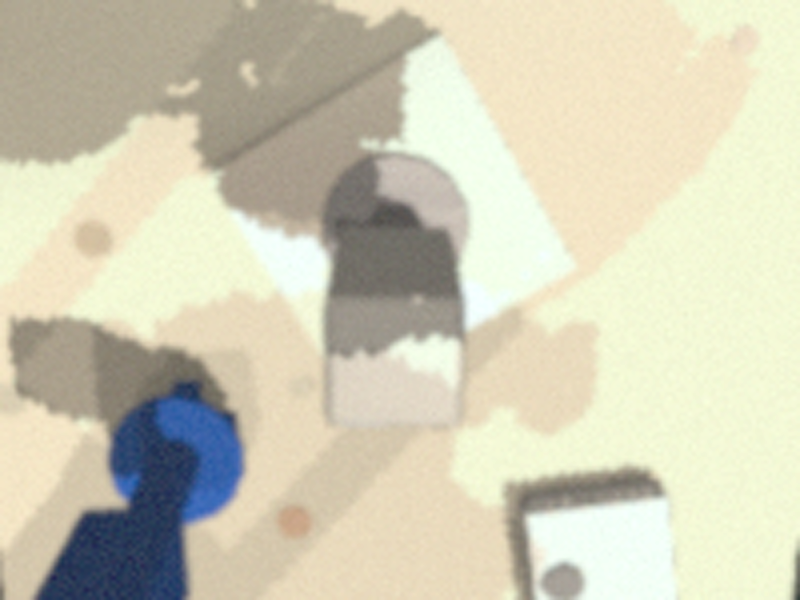

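```bash
python3 - <<'E'
from h import *
w=cal('','cal_w2.npy');w1=cal('','cal_w1.npy')
a=cal('scene','cal_scene0.npy');b=cal('side','cal_side0.npy')
c=(220+395/4,160+361/4)
print(tri((w1,(273,177)),(w,c)), onz(w,c,.157),onz(w,c,.154))
for w_,c in((w,(220+395/4,160+217/4)),):
    print('collar',onz(w_,c,.041))
E
```

```text
(array([0.56365893, 0.23770895, 0.15729119]), [0.0001092139051800472, 0.00010921390517984907]) [0.56350013 0.23763025 0.157     ] [0.56300416 0.23683712 0.154     ]
collar [0.56469581 0.23951939 0.041     ]
```

Call:
jog_arm(
  motion=[
    [1, [0, 0, 35], 0],
    [1, [0, 0, 35], 0],
    [1, [0, 0, 35], 0],
    [1, [0, 0, 18], 0],
    [1, [0, 0, 0], 0],
  ],
  grip_force=60,
)

```text
clock: 1.92
ee_pos: [0.5603, 0.2355, 0.1177]
ee_rot: [-2.745, -1.523, 0.014]
ft_force: [-1.0, 0.5, -0.1]
width: 0.0854
```

Call:
jog_arm(
  motion=[
    [-1, [0, 0, 0], 0],
    [-1, [0, 0, 0], 0],
    [-1, [0, 0, 0], 0],
    [-1, [0, 0, 0], 0],
    [-1, [0, 0, 0], 0],
  ],
  grip_force=60,
)

```text
clock: 2.33
ee_pos: [0.5646, 0.2374, 0.1238]
ee_rot: [2.748, 1.521, 0.004]
ft_force: [0.6, 0.2, -0.7]
width: 0.0255
```

Call:
jog_arm(
  motion=[
    [-1, [0, 0, 0], 0],
    [-1, [0, 0, 0], 0],
    [-1, [0, 0, 0], 0],
    [-1, [0, 0, 0], 0],
    [-1, [0, 0, 0], 0],
  ],
)

```text
clock: 2.75
ee_pos: [0.5643, 0.2376, 0.1238]
ee_rot: [-2.749, -1.521, -0.003]
ft_force: [-0.3, 0.2, 5.0]
width: 0.0233
```

Call:
jog_arm(
  motion=[
    [-1, [0, 0, -10], 0],
    [-1, [0, 0, -20], 0],
    [-1, [0, 0, -25], 0],
    [-1, [0, 0, -20], 0],
    [-1, [0, 0, 0], 0],
  ],
)

```text
clock: 3.17
ee_pos: [0.5666, 0.238, 0.2026]
ee_rot: [2.747, 1.52, 0.013]
ft_force: [1.2, -0.5, -0.4]
width: 0.0236
```

```bash
python3 - <<'E'
from h import *
s=ctrl.get_state();print(s['clock'],s['ee_pos'],s['ee_rot'],s['ft_force'],s['width'])
np.save('cal_w3.npy',cal('wrist'),allow_pickle=True)
snap('wrist','w3.png');snap('side','side3.png');snap('scene','scene3.png')
crop('side3.png','si3.png',200,150,240,210,3.3)
E
```

```text
3.1667 [0.56655046 0.23798501 0.2025641 ] [2.74698803 1.52044936 0.01284402] [ 1.15690576 -0.49057875 -0.35927762] 0.02357152284372569
```

View pics/w3.png

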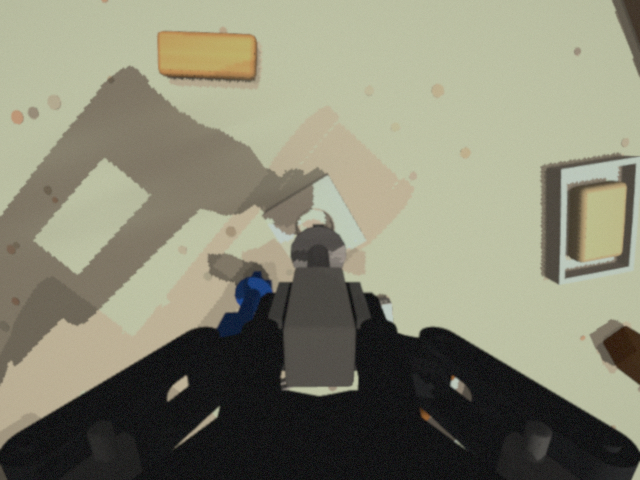

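View pics/si3.png

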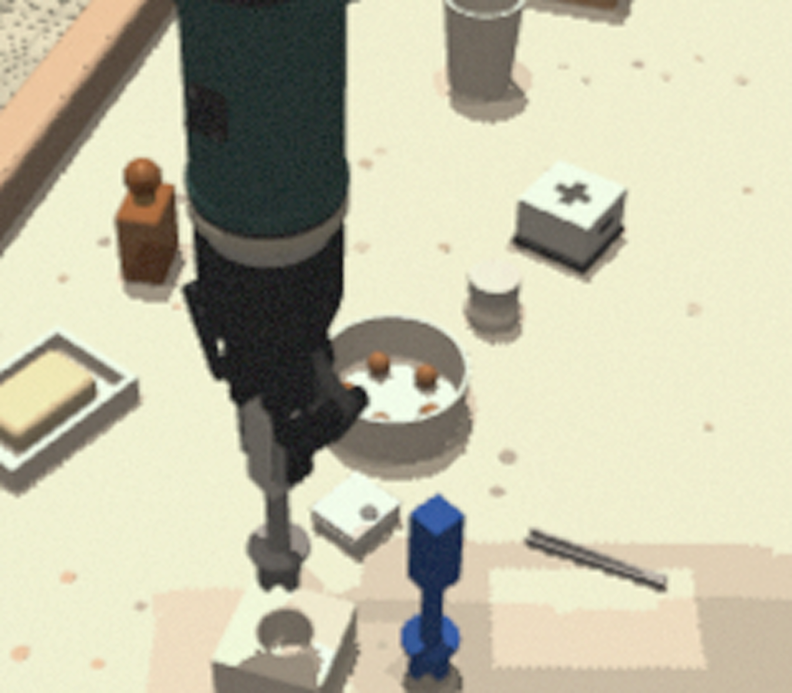

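```bash
python3 - <<'E'
from h import *
t=np.linspace(0,2*np.pi,60,endpoint=False)
def ov(src,c,cx,cy,dst,x0,y0,wd,h,s):
    im=cv2.imread('pics/'+src); im=cv2.resize(im[y0:y0+h,x0:x0+wd],None,fx=s,fy=s,interpolation=cv2.INTER_CUBIC)
    for r,z,col in((.056,.045,(0,0,255)),(.049,.045,(255,0,0)),(.049,.006,(0,160,0))):
        X=np.c_[cx+r*np.cos(t),cy+r*np.sin(t),0*t+z]
        for p in proj(c,X): cv2.circle(im,(int((p[0]-x0)*s+s/2),int((p[1]-y0)*s+s/2)),1,col,-1)
    return im
A=ov('wrist0.png',cal('','cal_wrist0.npy'),.5675,.005,'',225,145,130,135,3)
B=ov('side3.png',cal('','cal_side0.npy'),.5675,.005,'',280,235,80,70,5)
cv2.imwrite('pics/ovA.png',A);cv2.imwrite('pics/ovB.png',B)
C=ov('scene3.png',cal('','cal_scene0.npy'),.5675,.005,'',295,210,70,60,6);cv2.imwrite('pics/ovC.png',C)
h=max(A.shape[0],B.shape[0],C.shape[0])
D=np.zeros((600,800,3),np.uint8);D[:A.shape[0]//1,:390]=A[:,:390];D[:350,400:800]=B[:350];
cv2.imwrite('pics/ovD.png',D)
E
```

```text
(no output)
```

View pics/ovD.png

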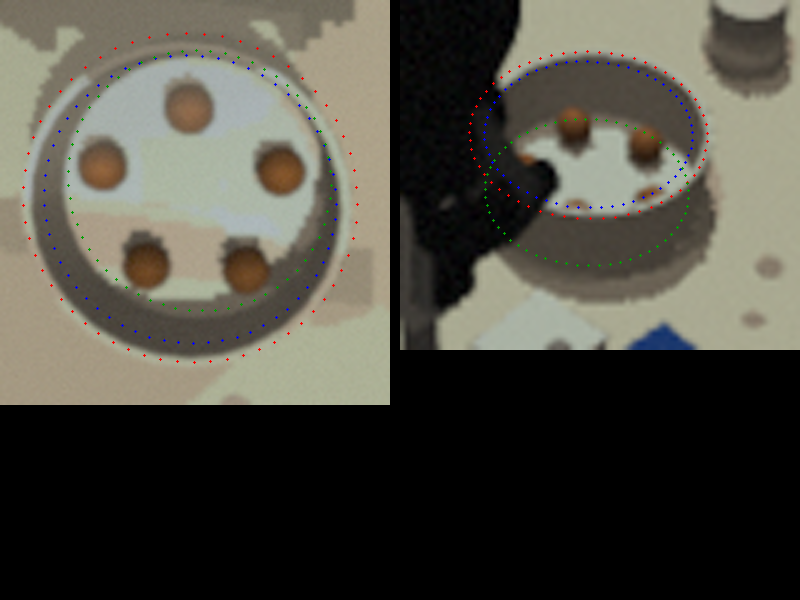

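View pics/ovC.png

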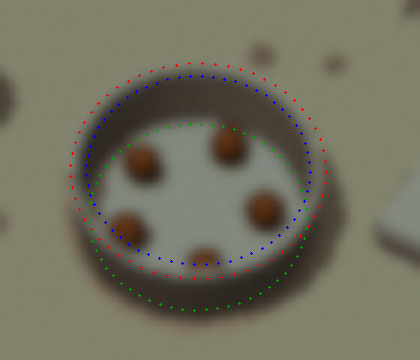

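Call:
jog_arm(
  motion=[
    [-1, [-20, 13, 0], 0],
    [-1, [-32, 21, 0], 0],
    [-1, [-32, 21, 0], 0],
    [-1, [-32, 21, 0], 0],
    [-1, [-32, 21, 0], 0],
  ],
)

```text
clock: 3.73
ee_pos: [0.5657, 0.0588, 0.1955]
ee_rot: [-2.747, -1.521, 0.005]
ft_force: [0.5, 1.6, -1.8]
width: 0.0234
```

Call:
jog_arm(
  motion=[
    [-1, [-32, 20, 0], 0],
    [-1, [-16, 9, 0], 0],
    [-1, [0, 0, 0], 0],
    [-1, [0, 0, 0], 0],
    [-1, [0, 0, 0], 0],
  ],
)

```text
clock: 4.15
ee_pos: [0.5655, 0.0048, 0.1962]
ee_rot: [-2.747, -1.52, 0.002]
ft_force: [0.9, -0.4, -1.5]
width: 0.0233
```

```bash
python3 - <<'E'
from h import *
s=ctrl.get_state();print(s['clock'],s['ee_pos'],s['ee_rot'],s['ft_force'],s['width'])
R=cv2.Rodrigues(s['ee_rot'])[0];print(R.round(3)); print('d',(R.T@(np.array([.567,.0045,.1265])-s['ee_pos'])).round(4))
np.save('cal_w4.npy',cal('wrist'),allow_pickle=True)
snap('wrist','w4.png');snap('side','side4.png')
crop('side4.png','si4.png',200,100,240,210,3.3)
E
```

```text
4.15 [0.56553148 0.00475847 0.19621056] [-2.74747864e+00 -1.51956964e+00  2.39959463e-03] [ 0.92863401 -0.40113456 -1.53193194] 0.023318253035010436
[[ 0.532  0.847 -0.002]
 [ 0.847 -0.532  0.001]
 [-0.    -0.002 -1.   ]]
d [0.0006 0.0015 0.0697]
```

View pics/w4.png

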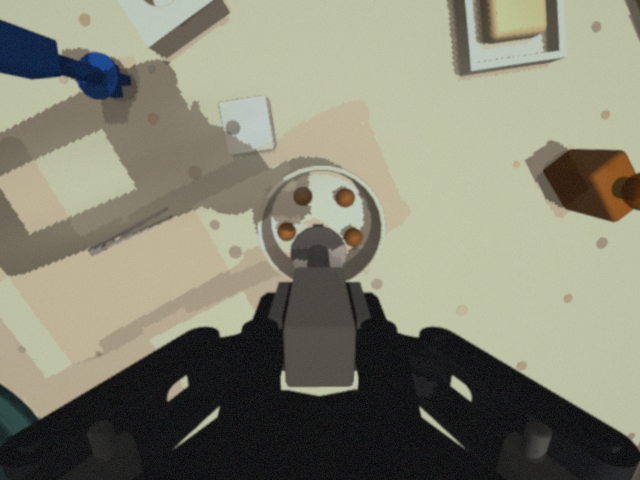

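View pics/si4.png

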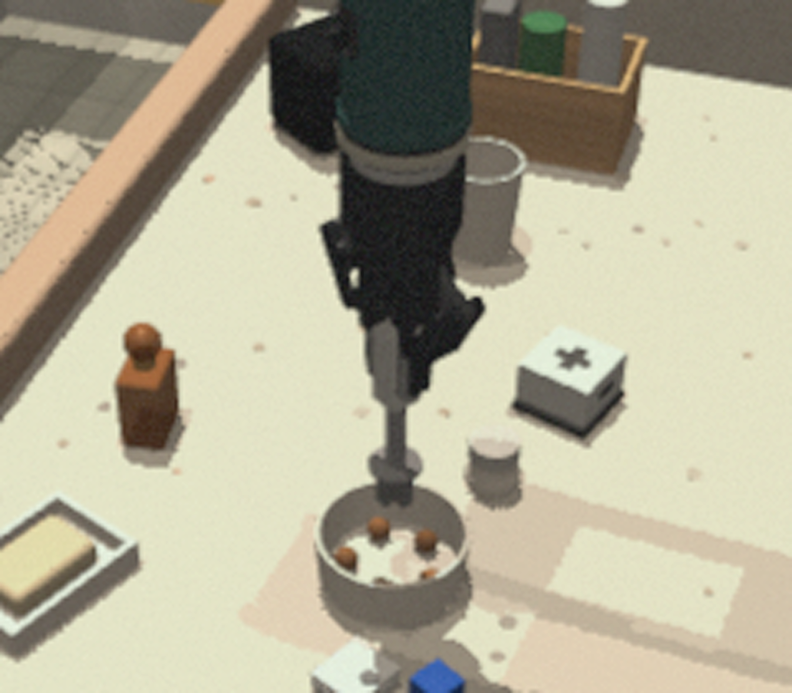

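```bash
python3 - <<'E'
from h import *
t=np.linspace(0,2*np.pi,60,endpoint=False);w=cal('','cal_w4.npy')
for r in(.055,.056):
    p=proj(w,np.c_[.567+r*np.cos(t),.0045+r*np.sin(t),0*t+.045]);print(p.min(0),p.max(0))
crop('w4.png','w4c.png',240,150,160,150,5)
c=proj(w,[[.567,.0045,.045]]);print(c)
E
```

```text
[257.5739759  163.28528144] [384.31351528 286.69228463]
[256.42329062 162.04925189] [385.46285137 287.70180739]
[[320.93308473 228.08819152]]
```

View pics/w4c.png

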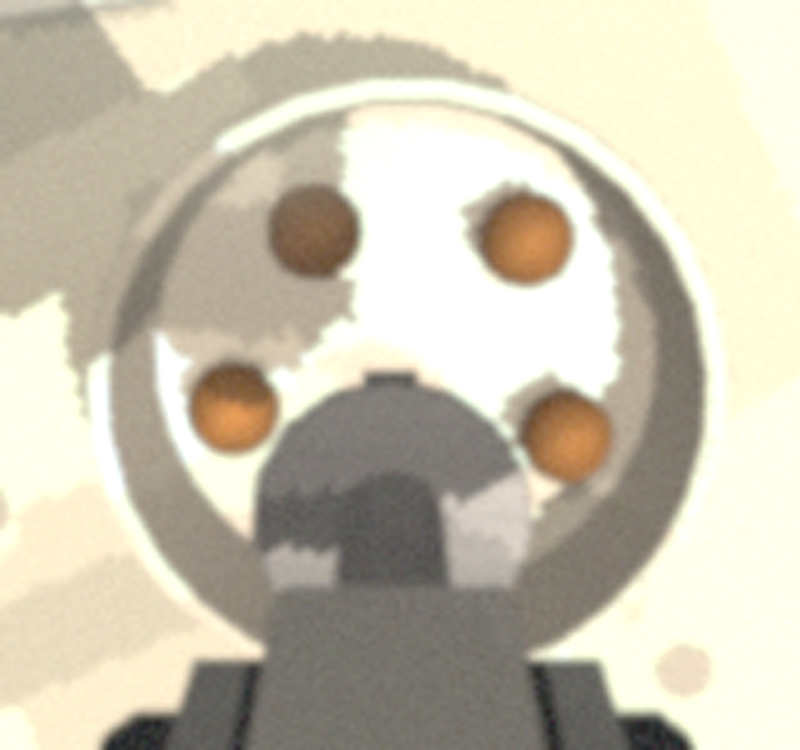

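Call:
jog_arm(
  motion=[
    [-1, [-0.5, 1.5, 20], 0],
    [-1, [0, 0, 25], 0],
    [-1, [0, 0, 15], 0],
    [-1, [0, 0, 9], 0],
    [-1, [0, 0, 0], 0],
  ],
)

```text
clock: 4.67
ee_pos: [0.5657, 0.0041, 0.1262]
ee_rot: [-2.745, -1.522, 0.005]
ft_force: [-0.6, 0.1, -0.8]
width: 0.0236
```

Call:
jog_arm(
  motion=[
    [-1, [0, 0, 0], 0],
    [-1, [0, 0, 0], 0],
    [-1, [0, 0, 0], 0],
  ],
)

```text
clock: 4.92
ee_pos: [0.5683, 0.003, 0.1295]
ee_rot: [2.747, 1.521, 0.003]
ft_force: [-0.4, 0.0, -0.2]
width: 0.0233
```

```bash
python3 - <<'E'
from h import *
s=ctrl.get_state();print(s['clock'],s['ee_pos'],s['ft_force'],s['width'])
R=cv2.Rodrigues(s['ee_rot'])[0]
C=np.array([.5663,.0036]);r=.026
angs=np.radians([-20]+list(np.arange(-20,381,8)[1:]))
P=np.c_[C[0]+r*np.cos(angs),C[1]+r*np.sin(angs)]
prev=s['ee_pos'][:2]
for a,p in zip(angs,P):
    d=R[:2,:2].T@(p-prev); prev=p; print(round(np.degrees(a)),(d*1000).round(1).tolist(),end='; ')
snap('wrist','w5.png');crop('w5.png','w5c.png',240,100,160,150,5)
E
```

```text
4.9167 [0.56834039 0.00303547 0.12945956] [-0.38216717  0.00225322 -0.23858737] 0.023254348937842218
-20 [4.8, 23.4]; -12 [3.5, -1.0]; -4 [3.3, -1.5]; 4 [3.1, -1.9]; 12 [2.8, -2.3]; 20 [2.4, -2.7]; 28 [2.0, -3.0]; 36 [1.6, -3.3]; 44 [1.1, -3.5]; 52 [0.6, -3.6]; 60 [0.1, -3.6]; 68 [-0.4, -3.6]; 76 [-0.9, -3.5]; 84 [-1.4, -3.4]; 92 [-1.8, -3.1]; 100 [-2.2, -2.9]; 108 [-2.6, -2.5]; 116 [-2.9, -2.1]; 124 [-3.2, -1.7]; 132 [-3.4, -1.2]; 140 [-3.5, -0.8]; 148 [-3.6, -0.2]; 156 [-3.6, 0.3]; 164 [-3.5, 0.8]; 172 [-3.4, 1.2]; 180 [-3.2, 1.7]; 188 [-2.9, 2.1]; 196 [-2.6, 2.5]; 204 [-2.2, 2.9]; 212 [-1.8, 3.1]; 220 [-1.4, 3.4]; 228 [-0.9, 3.5]; 236 [-0.4, 3.6]; 244 [0.1, 3.6]; 252 [0.6, 3.6]; 260 [1.1, 3.4]; 268 [1.6, 3.3]; 276 [2.0, 3.0]; 284 [2.4, 2.7]; 292 [2.8, 2.3]; 300 [3.1, 1.9]; 308 [3.3, 1.5]; 316 [3.5, 1.0]; 324 [3.6, 0.5]; 332 [3.6, -0.0]; 340 [3.6, -0.5]; 348 [3.5, -1.0]; 356 [3.3, -1.5]; 364 [3.1, -1.9]; 372 [2.8, -2.3]; 380 [2.4, -2.7];
```

View pics/w5.png

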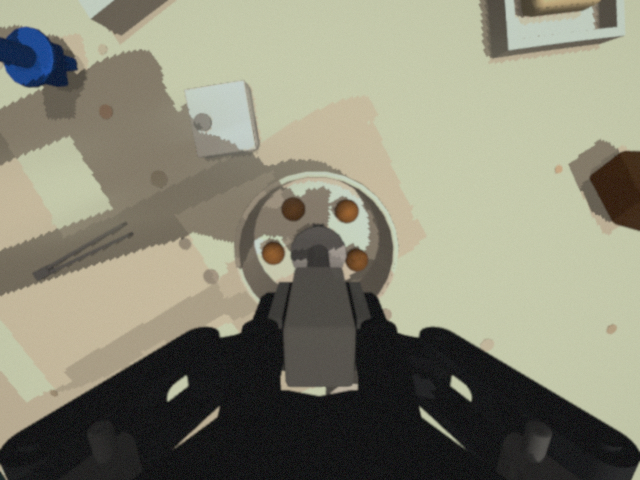

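Call:
jog_arm(
  motion=[
    [-1, [0, 0, 0], 0],
    [-1, [0, 0, 0], 0],
    [-1, [0, 0, 0], 0],
  ],
)

```text
clock: 5.22
ee_pos: [0.5675, 0.0028, 0.1287]
ee_rot: [2.749, 1.521, 0.001]
ft_force: [0.0, -0.8, -1.0]
width: 0.0232
```

Call:
jog_arm(
  motion=[
    [-1, [0, 0, 0], 0],
    [-1, [0, 0, 0], 0],
    [-1, [0, 0, 0], 0],
  ],
)

```text
clock: 5.47
ee_pos: [0.5673, 0.0028, 0.1283]
ee_rot: [-2.749, -1.521, 0.0]
ft_force: [-0.0, -0.4, -1.6]
width: 0.0234
```

Call:
jog_arm(
  motion=[
    [-1, [1, 5, 2], 0],
    [-1, [1.5, 6, 0], 0],
    [-1, [1.5, 7, 0], 0],
    [-1, [1.5, 6, 0], 0],
    [-1, [0, 0, 0], 0],
  ],
)

```text
clock: 5.88
ee_pos: [0.5929, -0.0059, 0.1265]
ee_rot: [2.748, 1.52, 0.003]
ft_force: [-0.1, 0.2, -0.8]
width: 0.0235
```

Call:
jog_arm(
  motion=[
    [-1, [0, 0, 0], 0],
    [-1, [0, 0, 0], 0],
    [-1, [0, 0, 0], 0],
  ],
)

```text
clock: 6.13
ee_pos: [0.5902, -0.0051, 0.1262]
ee_rot: [-2.748, -1.521, 0.001]
ft_force: [1.1, -0.3, -1.1]
width: 0.0232
```

Call:
jog_arm(
  motion=[
    [-1, [3.5, -1.0, 0], 0],
    [-1, [3.3, -1.5, 0], 0],
    [-1, [3.1, -1.9, 0], 0],
    [-1, [2.8, -2.3, 0], 0],
    [-1, [2.4, -2.7, 0], 0],
  ],
)

```text
clock: 6.55
ee_pos: [0.5874, 0.0126, 0.1255]
ee_rot: [-2.746, -1.521, 0.01]
ft_force: [-5.3, -2.6, -0.5]
width: 0.0236
```

Call:
jog_arm(
  motion=[
    [-1, [2.0, -3.0, 0], 0],
    [-1, [1.6, -3.3, 0], 0],
    [-1, [1.1, -3.5, 0], 0],
    [-1, [0.6, -3.6, 0], 0],
    [-1, [0.1, -3.6, 0], 0],
  ],
)

```text
clock: 6.97
ee_pos: [0.5797, 0.0266, 0.1266]
ee_rot: [2.748, 1.521, 0.003]
ft_force: [-0.6, 0.1, -1.2]
width: 0.0235
```

Call:
jog_arm(
  motion=[
    [-1, [-0.4, -3.6, 0], 0],
    [-1, [-0.9, -3.5, 0], 0],
    [-1, [-1.4, -3.4, 0], 0],
    [-1, [-1.8, -3.1, 0], 0],
    [-1, [-2.2, -2.9, 0], 0],
  ],
)

```text
clock: 7.38
ee_pos: [0.5656, 0.0273, 0.1278]
ee_rot: [2.741, 1.519, 0.009]
ft_force: [5.4, -9.6, -1.1]
width: 0.023
```

Call:
jog_arm(
  motion=[
    [-1, [-2.6, -2.5, 0], 0],
    [-1, [-2.9, -2.1, 0], 0],
    [-1, [-3.2, -1.7, 0], 0],
    [-1, [-3.4, -1.2, 0], 0],
    [-1, [-3.5, -0.8, 0], 0],
  ],
)

```text
clock: 7.8
ee_pos: [0.5467, 0.0199, 0.1267]
ee_rot: [2.748, 1.52, 0.002]
ft_force: [1.9, -1.6, -1.3]
width: 0.023
```

```bash
python3 - <<'E'
from h import *
snap('scene','s6.png');crop('s6.png','s6c.png',280,190,90,90,6)
snap('wrist','w6.png');crop('w6.png','w6c.png',200,120,240,200,3)
E
```

```text
(no output)
```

View pics/s6c.png

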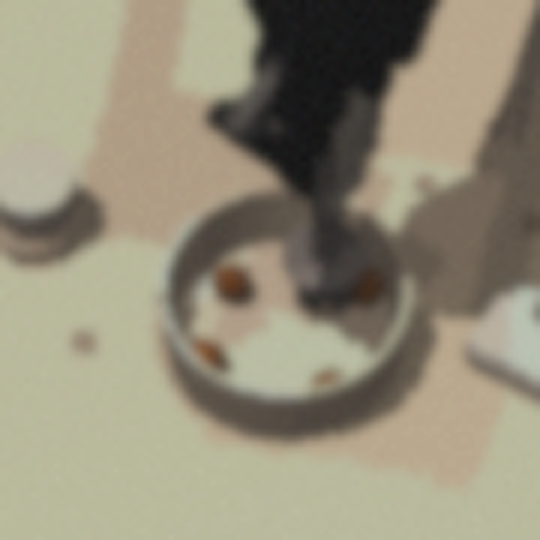

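View pics/w6c.png

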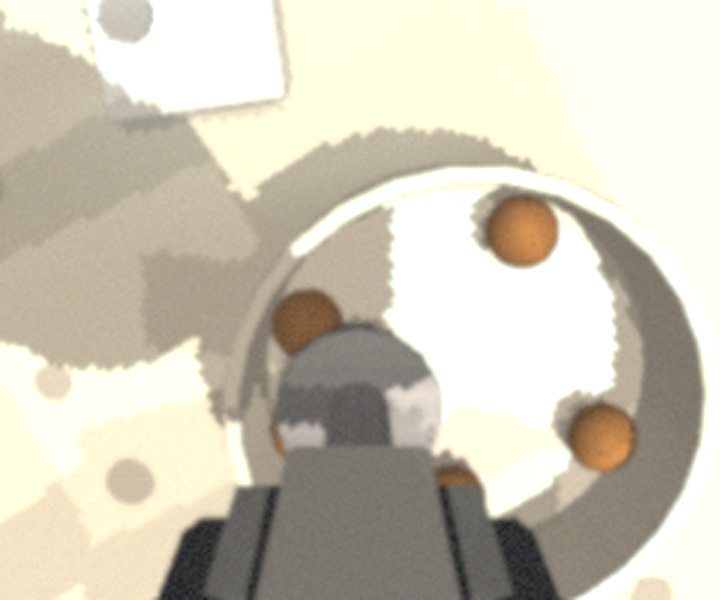

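Call:
jog_arm(
  motion=[
    [-1, [-3.6, -0.2, 0], 0],
    [-1, [-3.6, 0.3, 0], 0],
    [-1, [-3.5, 0.8, 0], 0],
    [-1, [-3.4, 1.2, 0], 0],
    [-1, [-3.2, 1.7, 0], 0],
  ],
)

```text
clock: 8.32
ee_pos: [0.5449, 0.0043, 0.1277]
ee_rot: [2.746, 1.518, 0.014]
ft_force: [8.5, 1.9, -0.4]
width: 0.0237
```

Call:
jog_arm(
  motion=[
    [-1, [-2.9, 2.1, 0], 0],
    [-1, [-2.6, 2.5, 0], 0],
    [-1, [-2.2, 2.9, 0], 0],
    [-1, [-1.8, 3.1, 0], 0],
    [-1, [-1.4, 3.4, 0], 0],
  ],
)

```text
clock: 8.73
ee_pos: [0.5466, -0.0129, 0.1264]
ee_rot: [-2.749, -1.521, -0.0]
ft_force: [0.8, 0.4, -1.7]
width: 0.0234
```

Call:
jog_arm(
  motion=[
    [-1, [-0.9, 3.5, 0], 0],
    [-1, [-0.4, 3.6, 0], 0],
    [-1, [0.1, 3.6, 0], 0],
    [-1, [0.6, 3.6, 0], 0],
    [-1, [1.1, 3.4, 0], 0],
  ],
)

```text
clock: 9.15
ee_pos: [0.5574, -0.0193, 0.1249]
ee_rot: [-2.742, -1.514, 0.009]
ft_force: [-6.7, 9.8, 2.1]
width: 0.0234
```

Call:
jog_arm(
  motion=[
    [-1, [1.6, 3.3, 0], 0],
    [-1, [2.0, 3.0, 0], 0],
    [-1, [2.4, 2.7, 0], 0],
    [-1, [2.8, 2.3, 0], 0],
    [-1, [3.1, 1.9, 0], 0],
  ],
)

```text
clock: 9.57
ee_pos: [0.575, -0.0162, 0.1248]
ee_rot: [-2.742, -1.516, 0.009]
ft_force: [-6.6, 5.6, 1.8]
width: 0.0233
```

Call:
jog_arm(
  motion=[
    [-1, [3.3, 1.5, 0], 0],
    [-1, [3.5, 1.0, 0], 0],
    [-1, [3.6, 0.5, 0], 0],
    [-1, [3.6, 0, 0], 0],
    [-1, [3.6, -0.5, 0], 0],
  ],
)

```text
clock: 9.98
ee_pos: [0.589, -0.0043, 0.1253]
ee_rot: [-2.746, -1.52, 0.005]
ft_force: [-1.0, 1.4, -1.0]
width: 0.0236
```

Call:
jog_arm(
  motion=[
    [-1, [3.5, -1.0, 0], 0],
    [-1, [3.3, -1.5, 0], 0],
    [-1, [3.1, -1.9, 0], 0],
    [-1, [2.8, -2.3, 0], 0],
    [-1, [2.4, -2.7, 0], 0],
  ],
)

```text
clock: 10.4
ee_pos: [0.5899, 0.0117, 0.1263]
ee_rot: [2.747, 1.522, -0.004]
ft_force: [-3.4, -4.3, 1.6]
width: 0.0237
```

Call:
jog_arm(
  motion=[
    [-1, [0, 0, 0], 0],
    [-1, [0, 0, 0], 0],
  ],
)

```text
clock: 10.57
ee_pos: [0.5894, 0.0122, 0.1261]
ee_rot: [-2.748, -1.522, 0.004]
ft_force: [-2.4, -4.4, 0.7]
width: 0.0234
```

```bash
python3 - <<'E'
from h import *
snap('scene','s7.png');crop('s7.png','s7c.png',280,190,90,90,6)
snap('wrist','w7.png');crop('w7.png','w7c.png',200,120,240,200,3)
E
```

```text
(no output)
```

View pics/s7c.png

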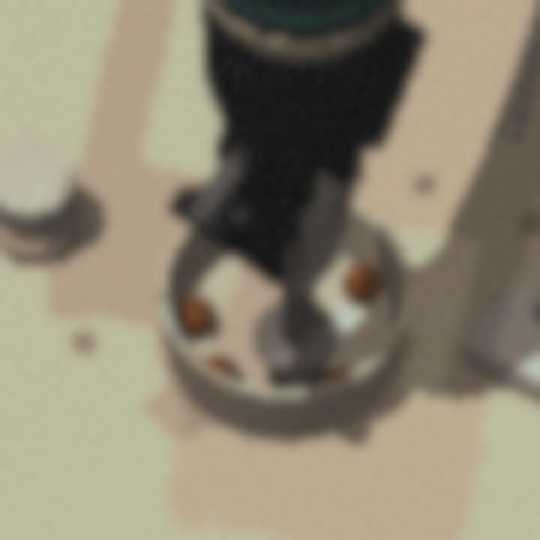

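View pics/w7c.png

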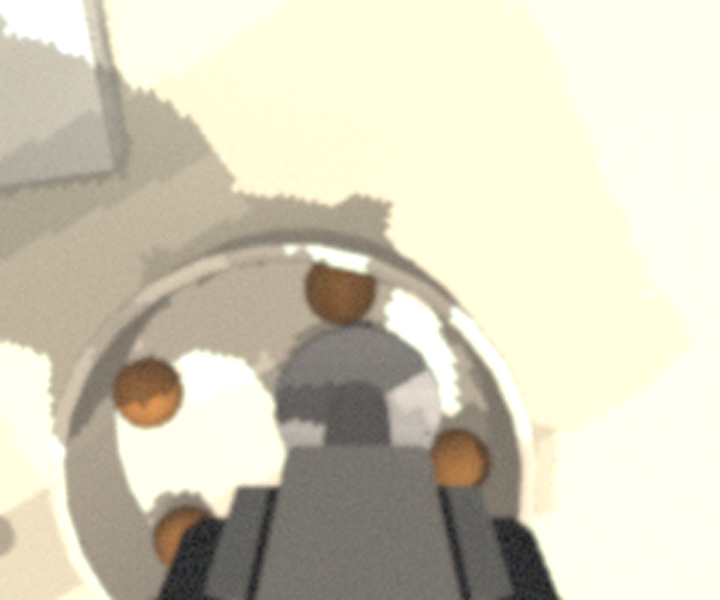

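Call:
jog_arm(
  motion=[
    [-1, [-6, -5, 0], 0],
    [-1, [-7, -5, 0], 0],
    [-1, [-6, -5, 0], 0],
    [-1, [0, 0, -8], 0],
    [-1, [0, 0, -20], 0],
  ],
)

```text
clock: 11.08
ee_pos: [0.5653, 0.0046, 0.1527]
ee_rot: [-2.746, -1.518, 0.006]
ft_force: [0.2, 0.0, -1.1]
width: 0.0237
```

Call:
jog_arm(
  motion=[
    [-1, [0, 0, -25], 0],
    [-1, [0, 0, -20], 0],
    [-1, [0, 0, -7], 0],
    [-1, [0, 0, 0], 0],
    [-1, [0, 0, 0], 0],
  ],
)

```text
clock: 11.5
ee_pos: [0.5678, 0.0046, 0.2063]
ee_rot: [2.749, 1.521, 0.001]
ft_force: [-0.3, -1.3, -1.2]
width: 0.0234
```

```bash
python3 - <<'E'
from h import *
s=ctrl.get_state();print(s['clock'],s['ee_pos'],s['ee_rot'],s['ft_force'],s['q'])
np.save('cal_w8.npy',cal('wrist'),allow_pickle=True)
snap('wrist','w8.png');snap('side','side8.png');snap('scene','scene8.png')
crop('side8.png','si8.png',250,150,150,130,5)
E
```

```text
11.5 [0.56783893 0.00455443 0.20631802] [2.74871415e+00 1.52081410e+00 1.08361393e-03] [-0.34984436 -1.30813221 -1.22289765] [-1.13760241e-01  3.51033552e-01  1.62856736e+00  2.53002094e-04
  1.16131000e+00  4.46216434e-01]
```

View pics/w8.png

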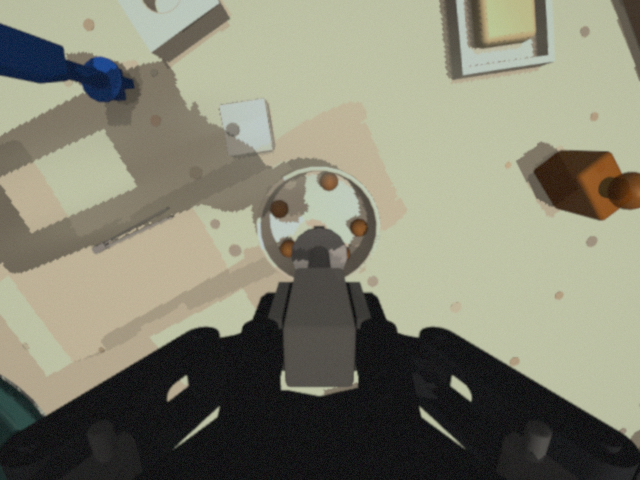

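View pics/si8.png

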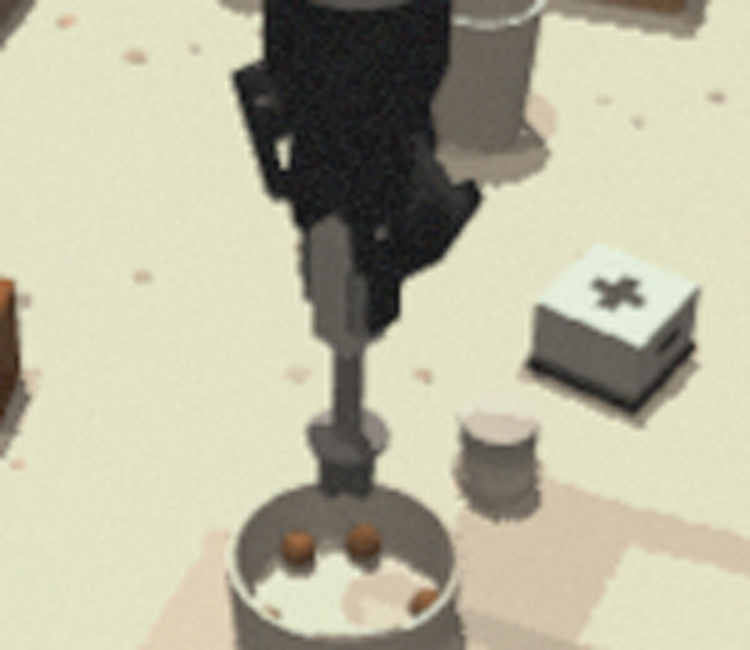

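```bash
python3 - <<'E'
from h import *
a=cal('','cal_scene0.npy');b=cal('','cal_side0.npy')
print('tumbler',onz(a,(163,222),.092),onz(b,(346,150),.092))
print('jar',onz(a,(220+223/3.4,170+165/3.4),.042))
R=cv2.Rodrigues(ctrl.get_state()['ee_rot'])[0]
tgt=np.array([.486,-.230])-R[:2,0]*.075;print(tgt,R.T@(np.r_[tgt,.206]-[.567,.004,.2055]))
E
```

```text
tumbler [ 0.60887781 -0.41683062  0.092     ] [ 0.61047878 -0.40987116  0.092     ]
jar [ 0.52078765 -0.11585309  0.042     ]
[ 0.44615829 -0.29354235] [-3.16281664e-01  5.56799075e-02 -2.79219472e-04]
```

Call:
jog_arm(
  motion=[
    [-1, [-20, 4, 0], 0],
    [-1, [-38, 7, 0], 0],
    [-1, [-38, 7, 0], 0],
    [-1, [-38, 7, 0], 0],
    [-1, [-38, 7, 0], 0],
  ],
)

```text
clock: 12.07
ee_pos: [0.5021, -0.1591, 0.205]
ee_rot: [-2.747, -1.521, 0.002]
ft_force: [0.8, -0.3, -1.4]
width: 0.0232
```

Call:
jog_arm(
  motion=[
    [-1, [-38, 7, 0], 0],
    [-1, [-38, 6, 0], 0],
    [-1, [-38, 6, 0], 0],
    [-1, [-25, 4, 0], 0],
    [-1, [0, 0, 0], -0.1],
  ],
)

```text
clock: 12.48
ee_pos: [0.4472, -0.2926, 0.2052]
ee_rot: [2.673, 1.651, -0.004]
ft_force: [1.2, -0.2, -0.8]
width: 0.0235
```

Call:
jog_arm(
  motion=[
    [-1, [0, 0, 0], -0.07],
    [-1, [0, 0, 0], 0],
    [-1, [0, 0, 0], 0],
    [-1, [0, 0, 0], 0],
    [-1, [0, 0, 0], 0],
  ],
)

```text
clock: 12.9
ee_pos: [0.4493, -0.2877, 0.2059]
ee_rot: [-2.61, -1.747, 0.0]
ft_force: [0.2, 0.2, -0.5]
width: 0.0234
```

```bash
python3 - <<'E'
from h import *
s=ctrl.get_state();print(s['clock'],s['ee_pos'],s['ee_rot'],s['ft_force'],s['q'])
np.save('cal_w9.npy',cal('wrist'),allow_pickle=True);np.save('st9.npy',s,allow_pickle=True)
snap('wrist','w9.png');snap('side','side9.png')
E
```

```text
12.9 [ 0.44925722 -0.28774135  0.20589255] [-2.60979186e+00 -1.74749924e+00  4.58639392e-04] [ 0.23062255  0.22777541 -0.46399767] [-6.99117982e-01  3.05217150e-01  1.70141549e+00 -7.33802749e-05
  1.13578078e+00 -3.08342750e-01]
```

View pics/w9.png

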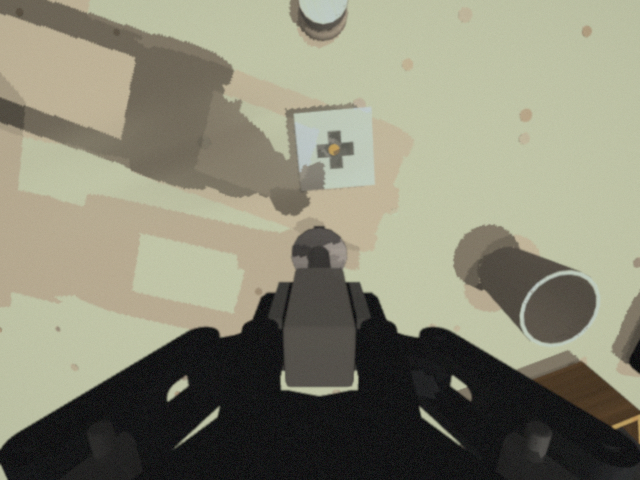

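```bash
python3 - <<'E'
from h import *
crop('w9.png','w9c.png',280,95,110,105,7)
crop('w9.png','w9d.png',260,210,120,190,3)
E
```

```text
(no output)
```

View pics/w9c.png

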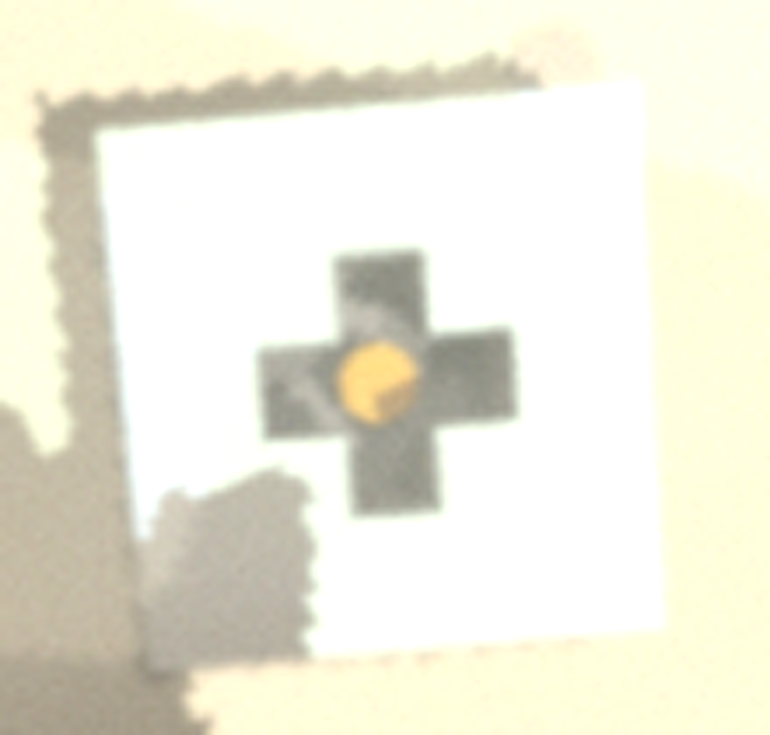

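View pics/w9d.png

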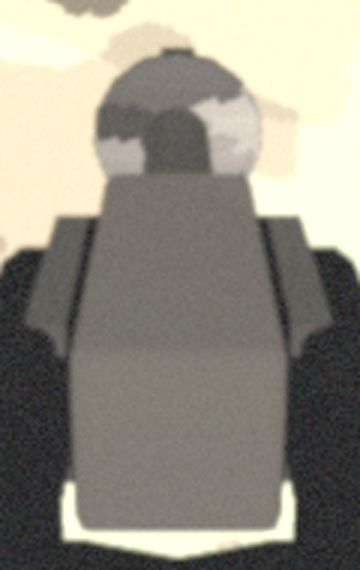

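```bash
python3 - <<'E'
from h import *
w=cal('','cal_w9.npy');s=np.load('st9.npy',allow_pickle=True).item()
R=cv2.Rodrigues(s['ee_rot'])[0];p=s['ee_pos']
f=lambda x,y:((x+.5)/7-.5+280,(y+.5)/7-.5+95)
g=lambda x,y:((x+.5)/3-.5+260,(y+.5)/3-.5+210)
T=[onz(w,f(*q),.045)[:2] for q in[(379,253),(397,513),(260,393),(515,372)]]
v=T[0]-T[1];h=T[3]-T[2];print('len',np.linalg.norm(v),np.linalg.norm(h),'ang',np.degrees(np.arctan2(v[1],v[0])),np.degrees(np.arctan2(h[1],h[0])))
c=np.mean(T,axis=0);print('cross',c)
cs=np.array([onz(w,f(*q),.045)[:2] for q in[(97,128),(642,85),(664,630),(145,668)]]);print('block c',cs.mean(0)); 
for i in range(4):
    d=cs[(i+1)%4]-cs[i];print(np.linalg.norm(d).round(4),np.degrees(np.arctan2(d[1],d[0])).round(2))
print('tool x ang',np.degrees(np.arctan2(R[1,0],R[0,0])),'tool y',np.degrees(np.arctan2(R[1,1],R[0,1])))
foot=p[2]-.1165
# handle top face corners & collar predicted
def wp(x,y,z): return p+R[:,0]*x+R[:,1]*y+np.array([0,0,foot-p[2]+z])
pr=proj(w,[wp(.012,-.012,.15),wp(.012,.012,.15),wp(-.012,.012,.15),wp(-.012,-.012,.15),wp(0,0,.034),wp(.019,0,.034),wp(.019,0,.03),wp(0,.019,.034),wp(0,-.019,.034),wp(.014,.004,0),wp(.014,-.004,0),wp(.012,-.012,.09),wp(.012,.012,.09)])
print(((pr-[260,210]+.5)*3-.5).round(0).tolist())
E
```

```text
len 0.030646814861626213 0.03087424708641586 ang 72.34703926891297 -17.703520204624407
cross [ 0.48700784 -0.23105203]
block c [ 0.48693236 -0.23108504]
0.0643 -17.97
0.0641 -107.81
0.0646 161.86
0.0639 71.94
tool x ang 67.61199759379447 tool y -22.38799387026019
[[69.0, 352.0], [291.0, 352.0], [284.0, 535.0], [76.0, 535.0], [179.0, 130.0], [179.0, 47.0], [179.0, 43.0], [264.0, 130.0], [94.0, 130.0], [195.0, 36.0], [163.0, 36.0], [107.0, 164.0], [252.0, 164.0]]
```

```bash
python3 - <<'E'
from h import *
L=[]
for n in('w3','w4','w8','w9'):
    im=cv2.imread('pics/%s.png'%n)[215:395,275:365];im=cv2.resize(im,None,fx=2.2,fy=3,interpolation=cv2.INTER_CUBIC);L.append(cv2.convertScaleAbs(im,alpha=1.3,beta=20))
cv2.imwrite('pics/cmp.png',np.hstack(L));print(np.hstack(L).shape)
E
```

```text
(540, 792, 3)
```

View pics/cmp.png

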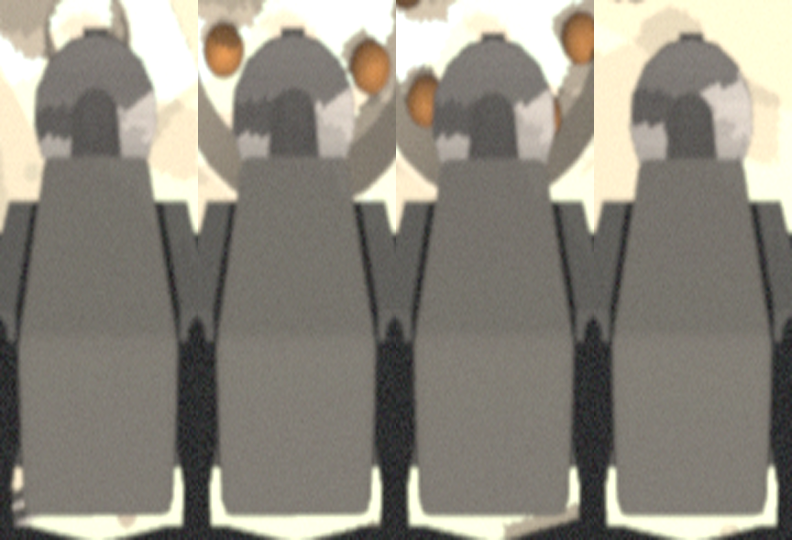

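```bash
python3 - <<'E'
from h import *
im=snap('scene','scene9.png')
s=ctrl.get_state();print(s['clock'],s['ee_pos']);p=s['ee_pos'];a=cal('','cal_scene0.npy')
q=proj(a,[p+[0,0,-.1165+z] for z in(0,.034,.09,.15)]);print(q)
x0,y0=int(q[0,0]-40),int(q[0,1]-75)
print(x0,y0)
c=cv2.resize(cv2.imread('pics/scene9.png')[y0:y0+95,x0:x0+85],None,fx=6,fy=6,interpolation=cv2.INTER_CUBIC)
c=cv2.convertScaleAbs(c,alpha=1.6,beta=20)
for u in q: cv2.circle(c,(int((u[0]-x0+.5)*6),int((u[1]-y0+.5)*6)),2,(0,0,255),-1)
cv2.imwrite('pics/s9c.png',c)
E
```

```text
13.05 [ 0.44937526 -0.2879165   0.20620949]
[[226.77132245 179.80712   ]
 [224.82214334 171.8063702 ]
 [221.43645082 157.91334568]
 [217.54384607 141.94672466]]
186 104
```

View pics/s9c.png

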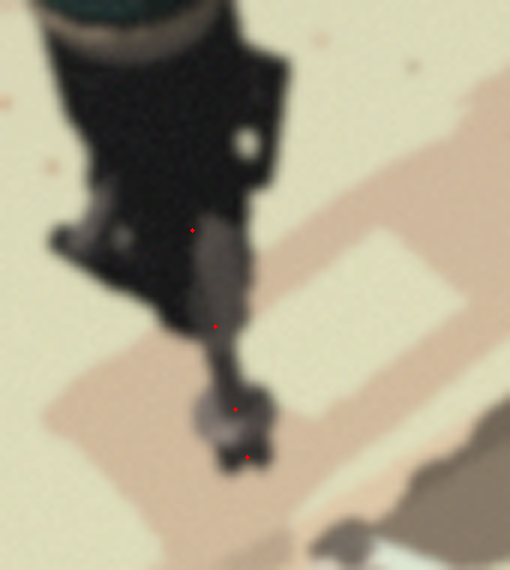

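```bash
python3 - <<'E'
from h import *
w=cal('','cal_w9.npy');s=np.load('st9.npy',allow_pickle=True).item()
R=cv2.Rodrigues(s['ee_rot'])[0];p=s['ee_pos']
g=lambda x,y:((x+.5)/3-.5+260,(y+.5)/3-.5+210)
for z in(0,.003,.006):
    X=onz(w,g(179,48),p[2]-.1165+z); d=R.T@(X-p); print('fin tip at',z,(d*1000).round(1))
X=onz(w,g(179,57),p[2]-.1165+.034); print('collar front',(R.T@(X-p)*1000).round(1))
X=onz(w,g(179,347),p[2]-.1165+.15); print('top front',(R.T@(X-p)*1000).round(1))
X=onz(w,g(179,528),p[2]-.1165+.15); print('top back',(R.T@(X-p)*1000).round(1))
X=onz(w,g(179,175),p[2]-.1165+.09); print('hbot front',(R.T@(X-p)*1000).round(1))
E
```

```text
fin tip at 0 [ 10.9   0.2 116.5]
fin tip at 0.003 [ 11.6   0.2 113.5]
fin tip at 0.006 [1.230e+01 1.000e-01 1.105e+02]
collar front [16.8  0.1 82.5]
top front [ 12.6  -0.2 -33.5]
top back [-11.   -0.2 -33.5]
hbot front [10.1 -0.  26.5]
```

Call:
jog_arm(
  motion=[
    [-1, [0, 0, 0], -0.078],
    [-1, [24, 6, 0], 0],
    [-1, [24, 6, 0], 0],
    [-1, [20.5, 6, 0], 0],
    [-1, [0, 0, 12], 0],
  ],
)

```text
clock: 13.47
ee_pos: [0.4906, -0.2265, 0.1962]
ee_rot: [2.535, 1.849, 0.005]
ft_force: [0.9, 0.0, -0.7]
width: 0.0238
```

Call:
jog_arm(
  motion=[
    [-1, [0, 0, 12], 0],
    [-1, [0, 0, 6], 0],
    [-1, [0, 0, 0], 0],
    [-1, [0, 0, 0], 0],
    [-1, [0, 0, 0], 0],
  ],
)

```text
clock: 13.88
ee_pos: [0.4877, -0.229, 0.1768]
ee_rot: [2.539, 1.848, 0.0]
ft_force: [0.4, 0.1, -2.0]
width: 0.0232
```

Call:
jog_arm(
  motion=[
    [-1, [0, 0, 0], 0],
    [-1, [0, 0, 0], 0],
    [-1, [0, 0, 0], 0],
    [-1, [0, 0, 0], 0],
    [-1, [0, 0, 0], 0],
  ],
)

```text
clock: 14.3
ee_pos: [0.4874, -0.2287, 0.1764]
ee_rot: [2.54, 1.849, 0.0]
ft_force: [0.1, -0.2, -0.2]
width: 0.0234
```

```bash
python3 - <<'E'
from h import *
s=ctrl.get_state();print(s['clock'],s['ee_pos'],s['ee_rot'],s['ft_force'])
np.save('cal_w10.npy',cal('wrist'),allow_pickle=True);np.save('st10.npy',s,allow_pickle=True)
snap('wrist','w10.png');crop('w10.png','w10c.png',270,180,100,75,8)
R=cv2.Rodrigues(s['ee_rot'])[0];print(np.degrees(np.arctan2(R[1,0],R[0,0])))
snap('side','side10.png');crop('side10.png','si10c.png',330,140,90,100,6)
E
```

```text
14.3 [ 0.48744121 -0.22867973  0.17644685] [2.53959878e+00 1.84901178e+00 4.55171221e-05] [ 0.08201564 -0.19191792 -0.15949889]
72.11465812718117
```

View pics/w10c.png

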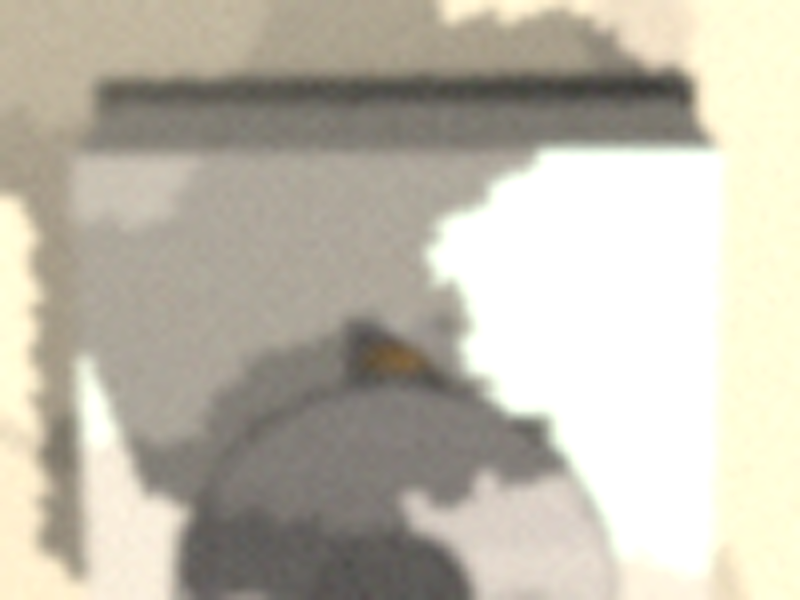

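View pics/si10c.png

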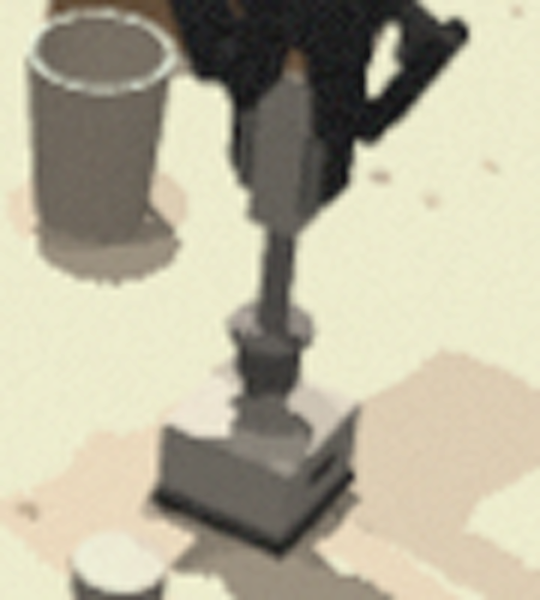

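```bash
python3 - <<'E'
from h import *
w=cal('','cal_w10.npy');s=np.load('st10.npy',allow_pickle=True).item()
R=cv2.Rodrigues(s['ee_rot'])[0];p=s['ee_pos']
g=lambda x,y:((x+.5)/8-.5+270,(y+.5)/8-.5+180)
for n,q,z in[('far L',(72,150),.045),('far R',(725,150),.045),('slot L',(350,322),.045),('slot R',(440,322),.045),('left edge',(80,540),.045),('right edge',(720,540),.045),('collar L',(182,560),p[2]-.1165+.033),('collar R',(613,560),p[2]-.1165+.033),('collar F',(397,388),p[2]-.1165+.034)]:
    X=onz(w,g(*q),z);print(n,(R.T@(X-p)*1000).round(1))
print('foot',p[2]-.1165,'cross rel',(R.T@(np.array([.4870,-.2310,.045])-p)*1000).round(1))
E
```

```text
far L [ 29.5 -32.  131.4]
far R [ 29.5  32.3 131.4]
slot L [ 12.2  -4.7 131.4]
slot R [ 12.2   4.3 131.4]
left edge [-10.6 -32.5 131.4]
right edge [-10.6  33.1 131.5]
collar L [  2.1 -18.1  83.5]
collar R [ 2.1 18.  83.5]
collar F [17.2 -0.1 82.5]
foot 0.0599468514903584 cross rel [ -2.3   0.3 131.4]
```

Call:
jog_arm(
  motion=[
    [-1, [0, 0, 6], 0],
    [-1, [0, 0, 5], 0],
    [-1, [0, 0, 3], 0],
    [-1, [0, 0, 2], 0],
    [-1, [0, 0, 0], 0],
  ],
)

```text
clock: 14.82
ee_pos: [0.4869, -0.2283, 0.1594]
ee_rot: [-2.538, -1.848, 0.001]
ft_force: [-0.7, -1.5, -0.4]
width: 0.0233
```

Call:
jog_arm(
  motion=[
    [-1, [0, 0, 2], 0],
    [-1, [0, 0, 2], 0],
    [-1, [0, 0, 0], 0],
    [-1, [0, 0, 0], 0],
  ],
)

```text
clock: 15.15
ee_pos: [0.4873, -0.2285, 0.1562]
ee_rot: [-2.539, -1.849, 0.0]
ft_force: [-0.2, 0.1, -1.4]
width: 0.023
```

Call:
jog_arm(
  motion=[
    [-1, [0, 0, 3], 0],
    [-1, [0, 0, 3], 0],
    [-1, [0, 0, 3], 0],
    [-1, [0, 0, 2], 0],
    [-1, [0, 0, 0], 0],
  ],
)

```text
clock: 15.57
ee_pos: [0.487, -0.2284, 0.1446]
ee_rot: [-2.539, -1.849, 0.001]
ft_force: [-0.7, 0.5, -1.6]
width: 0.0236
```

Call:
jog_arm(
  motion=[
    [-1, [-0.3, 0, 2], 0],
    [-1, [-0.3, 0, 2], 0],
    [-1, [0, 0, 2], 0],
    [-1, [0, 0, 0], 0],
    [-1, [0, 0, 0], 0],
  ],
)

```text
clock: 15.98
ee_pos: [0.4871, -0.2291, 0.1391]
ee_rot: [-2.539, -1.849, 0.0]
ft_force: [-0.6, -0.3, -0.2]
width: 0.0234
```

Call:
jog_arm(
  motion=[
    [-1, [-0.3, 0, 2], 0],
    [-1, [-0.3, 0, 2], 0],
    [-1, [0, 0, 1], 0],
    [-1, [0, 0, 0], 0],
    [-1, [0, 0, 0], 0],
  ],
)

```text
clock: 16.4
ee_pos: [0.4873, -0.2298, 0.1346]
ee_rot: [2.539, 1.849, 0.0]
ft_force: [1.5, 1.0, 4.3]
width: 0.0231
```

Call:
jog_arm(
  motion=[
    [-1, [-0.3, 0, 1], 0],
    [-1, [-0.3, 0, 1], 0],
    [-1, [0, 0, 1], 0],
    [-1, [0, 0, 0], 0],
    [-1, [0, 0, 0], 0],
  ],
)

```text
clock: 16.82
ee_pos: [0.4873, -0.2301, 0.1318]
ee_rot: [2.54, 1.849, 0.001]
ft_force: [0.4, 2.3, 7.8]
width: 0.0231
```

Call:
jog_arm(
  motion=[
    [-1, [-0.4, 0, 1], 0],
    [-1, [-0.3, 0, 1], 0],
    [-1, [0, 0, 0], 0],
    [-1, [0, 0, 0], 0],
    [-1, [0, 0, 0], 0],
  ],
)

```text
clock: 17.23
ee_pos: [0.4873, -0.2307, 0.1316]
ee_rot: [2.539, 1.848, 0.002]
ft_force: [-4.0, 5.0, 24.9]
width: 0.0231
```

Call:
jog_arm(
  motion=[
    [-1, [0, 0, 1], 0],
    [-1, [0, 0, 0], 0],
    [-1, [0, 0, 0], 0],
    [-1, [0, 0, 0], 0],
    [-1, [0, 0, 0], 0],
  ],
)

```text
clock: 17.65
ee_pos: [0.4873, -0.2307, 0.1316]
ee_rot: [2.539, 1.848, 0.002]
ft_force: [-5.7, 6.7, 33.5]
width: 0.0236
```

```bash
python3 - <<'E'
from h import *
s=ctrl.get_state();print(s['clock'],s['ee_pos'],s['ft_force'],s['moment'],s['width'])
np.save('cal_w11.npy',cal('wrist'),allow_pickle=True)
snap('wrist','w11.png');crop('w11.png','w11c.png',250,160,140,110,5.5)
snap('side','side11.png');crop('side11.png','si11c.png',330,140,90,100,6)
snap('scene','scene11.png')
E
```

```text
17.65 [ 0.48727114 -0.23070286  0.13156043] [-5.73218308  6.67390177 33.54148975] [ 1.7074031   1.19589828 -0.01965851] 0.023633702279023325
```

View pics/w11c.png

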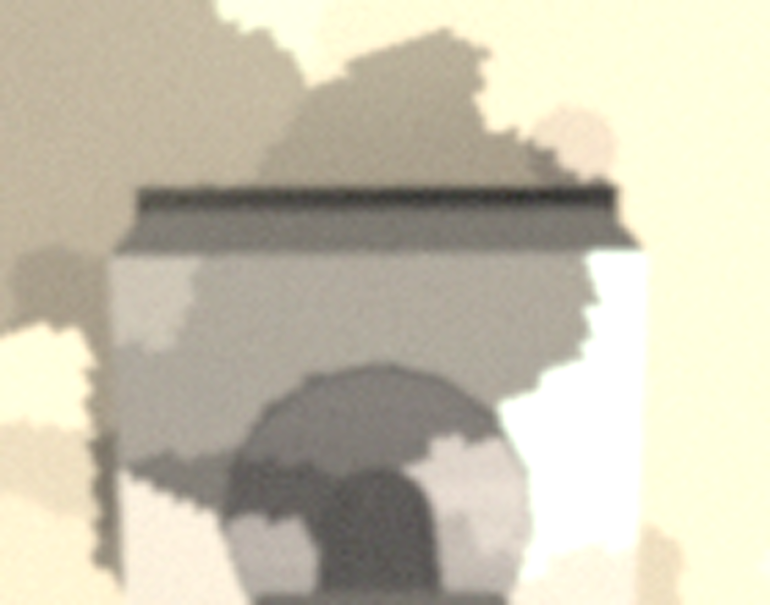

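View pics/si11c.png

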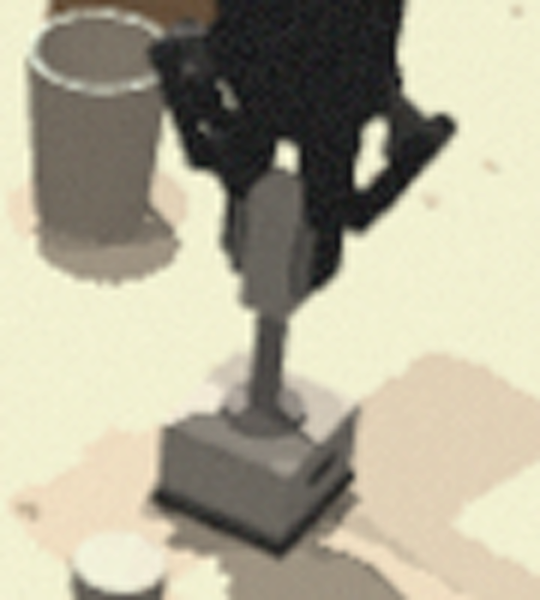

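View pics/scene11.png

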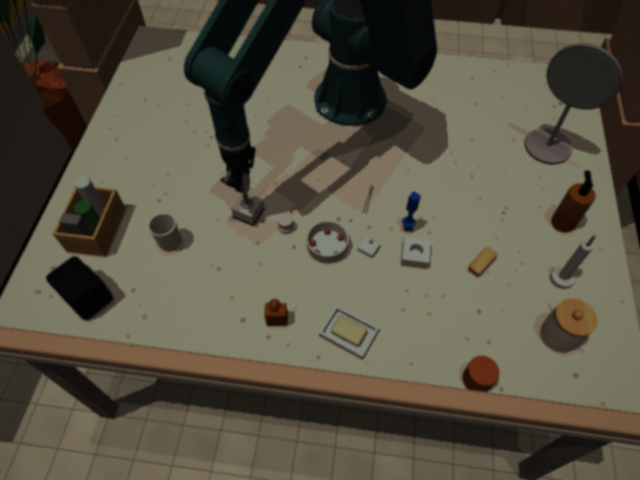

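```bash
python3 - <<'E'
from h import *
crop('w11.png','w11d.png',260,200,120,190,3)
w=cal('','cal_w11.npy');s=ctrl.get_state();p=s['ee_pos'];R=cv2.Rodrigues(s['ee_rot'])[0];print(s['ee_rot'],R[:,2])
g=lambda x,y:((x+.5)/5.5-.5+250,(y+.5)/5.5-.5+160)
for n,q,z in[('far',(380,250),.045),('L',(108,252),.045),('Rr',(648,252),.045),('collar F',(378,366),.049),('colL',(225,510),.048),('colR',(530,510),.048)]:
    print(n,(R.T@(onz(w,g(*q),z)-p)*1000).round(1))
E
```

```text
[2.53864113e+00 1.84836064e+00 2.30153893e-03] [ 1.97801407e-03 -2.26359810e-04 -9.99998018e-01]
far [31.7 -0.4 86.6]
L [ 31.5 -32.9  86.5]
Rr [31.5 31.6 86.6]
collar F [18.4 -0.7 82.6]
colL [  0.2 -19.4  83.5]
colR [ 0.1 17.9 83.6]
```

View pics/w11d.png

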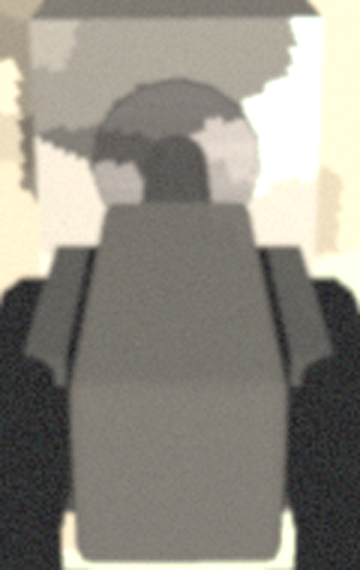

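Call:
jog_arm(
  motion=[
    [-1, [0, -0.5, 0], 0],
    [-1, [0, 0, 0], 0],
    [-1, [0, 0, 0], 0],
    [-1, [0, 0, 0], 0],
    [-1, [0, 0, 0], 0],
  ],
)

```text
clock: 18.22
ee_pos: [0.4872, -0.2307, 0.1316]
ee_rot: [2.538, 1.848, 0.003]
ft_force: [-4.9, 7.0, 32.5]
width: 0.0232
```

Call:
jog_arm(
  motion=[
    [-1, [0, 0, 0], 0],
    [-1, [0, 0, 0], 0],
    [-1, [0, 0, 0], 0],
    [-1, [0, 0, 0], 0],
    [-1, [0, 0, 0], 0],
  ],
)

```text
clock: 18.63
ee_pos: [0.4872, -0.2307, 0.1316]
ee_rot: [2.538, 1.848, 0.003]
ft_force: [-4.8, 5.8, 32.2]
width: 0.0234
```

```bash
python3 - <<'E'
from h import *
crop('scene11.png','s11c.png',225,165,150,105,5)
crop('side11.png','si11d.png',330,195,70,45,10)
E
```

```text
(no output)
```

View pics/s11c.png

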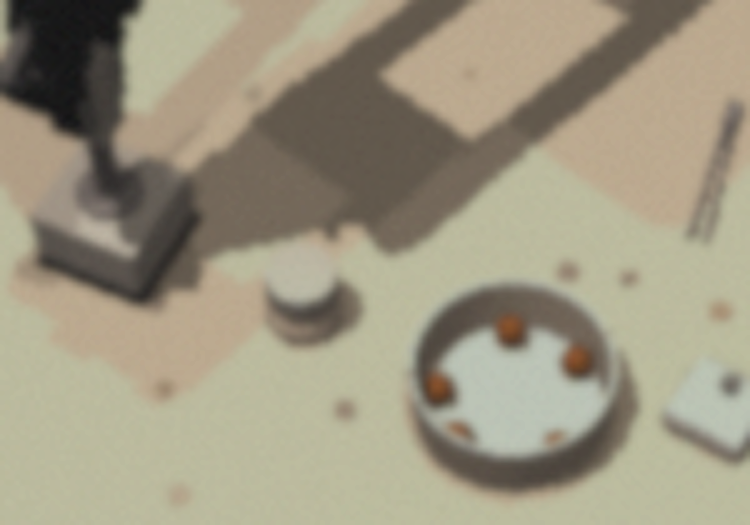

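View pics/si11d.png

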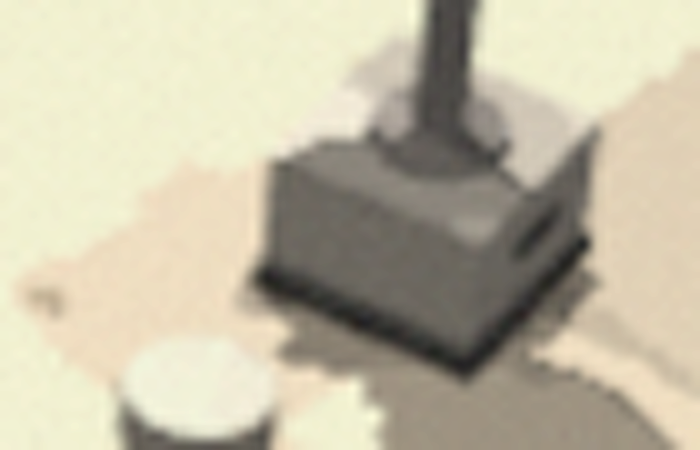

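The bowl still holds all five beads. The collar sits on the dock with no visible gap, the arm is against a hard stop, and the push is steady at about 32 N, so I'm handing in.

```bash
python3 - <<'E'
from h import *
print(ctrl.hand_in()); s=ctrl.get_state();print(s['clock'],s['ee_pos'],s['ft_force'])
E
```

```text
the job is handed in; nothing more can be done
None
the job is handed in; nothing more can be done
```

I stirred the beads with the wand, slid it home in the dock and handed the job in at about 18.6 s, still gripping the handle and pressing down. No verdict came back.

- **Stirring:** I put the head down in the middle of the bowl and moved it out to the far side, its foot about 1 cm above the ledge. It went anticlockwise about 26 mm off the middle for one full turn plus roughly 20–40°. I entered the far side about 20° to the robot's right, to slip between two beads. The last picture shows all five beads in the bowl.
- **Docking:** I turned the wand to the socket's angle and lowered it with no side contact felt.
    - The push rose from about 4 N to 8 N, as the sprung contact should. It then hit a hard stop at TCP z 0.1316 m; I expected 0.1315 m with the wand fully home.
    - At the end the push was steady at about 32 N, and the pictures show the collar centred on the dock with no visible gap.
- **Other things:** Nothing else on the ledge looks moved in the last scene picture. I left the blue look-alike alone.

**What did not fully agree:**
- The stirring force tipped the wand a little in the grip, about 1° as the wrist camera showed it. The socket mostly straightened it, but a slight lean may remain.
- A side force of about 7–8 N stayed on the wand at the end. A 0.5 mm sideways correction hardly changed it.
- The wrist camera put the bowl's middle 1–2 mm away from where the other cameras did.

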